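# Draw the front glass out of a balance's draft shield and rack it to dry

### The job

The draft-shield glasses of the balance are being washed, and one side glass already stands in the wire drying rack. Ease the balance's front glass up by its grip rail, then take it by the raised rail, draw it straight up out of its slots and set it down gently, upright, in the empty bay of the rack, letting go only when it stands on the rack's wires. Leave the other glass, the vial, the little pot and the small jar where they are.

Things in the scene. Friction and masses are not known exactly. Their poses are not given: they have to be found in the camera images.
- balance: white balance, 172 wide, 148 high, fixed. Origin on the table under the middle of the front glass's slots; +x to its back, y across, z up. Low key deck 43 high reaches 78 forward. Front posts 148 high, slots open at the top; free gap between the posts 116. Its glass top, 148 high, begins 4 mm behind the rail and stands up to 5 mm over the rail's top, so the rail cannot be pinched while down
- front_glass: glass sheet 130 wide (y) x 90 high x 4 thick (x) with a black grip rail along its top, about 0.16 kg. Origin: middle of its lower edge; z up. Home is 45 mm above the table; may start up to 5 mm higher. Spring shoes in the slots drag on it (roughly 8 to 15 N to lift) and hold it at any height where it is left, until its lower edge is about 115 mm above the table
- front_glass_rail (a point): middle of the grip rail: 108 long (y), 22 deep (x), 14 high, 91 mm above the glass's origin and 6 mm to its -x side. The rail overhangs the glass's front (-x) face by 15 mm: a fingertip tilted forward under it (gap below it open) can hook it up; raised 35 mm from home, it can be pinched across its 22 mm from above. Axes as front_glass
- rack: steel wire drying rack, fixed, 153 x 90, hoops 78 high. Origin on the table under its middle; two bays along its x, the empty one at x -35 mm, the side glass's at +35 mm; a glass stands in a bay with its faces looking along x. Base wires' tops 14.5 mm above the table
- empty_bay (a point): middle of the empty bay, on top of its base wires. x across the bay, y along it. Clear gap between the hoop wires 10 mm (x) up to 60 mm above the table, flaring to 26 mm at 76; hoops span y +-42. A released glass leans up to 0.15 rad
- side_glass: washed side glass, 105 wide, otherwise like front_glass, loose, standing in the other bay; its rail reaches 17 mm to its -x side. Origin: middle of its lower edge
- attar_pot: tiny glass pot with black cap, 33 across, 34 high, loose; origin under its middle
- vial: glass vial with white cap, 45 across, 68 high, loose; origin under its middle
- resin_jar: small amber jar with cream lid, 54 across, 32 high, loose; origin under its middle
Mind the look-alikes: they are no part of the job. What is shaped like the front_glass but pink is not meant.

How it is judged:
By the outcome, as a careful person would: the job done as asked, in the order asked, and still so for the second after the job is handed in, with the robot touching nothing.
It also fails if it takes over 54 s, if anything falls off the work surface, if the arm or the gripper's body presses on something with over 40 N, if the wrist force passes 120 N, or if a joint passes its speed limit or range.

### The arm

A 6-joint arm with a two-finger parallel gripper is mounted at the origin on a cart in front of the work surface, level with it; the furniture and walls round the work are solid. World frame = base frame: x ahead of the robot, y to its left, z up, the work surface at z = 0. Lengths are in m, angles in rad, forces in N, time in s.
With the tool pointing down it reaches from about 0.3 to 0.775 m from the base axis. Payload 14.6 kg.
Tool frame: the origin (TCP) lies on the centre line of the jaws, within the pads' length; the fingertips stand ctrl.tcp_to_tips ahead of it and the grasp point (between the pads) lies 2 mm behind it (ctrl.tcp_to_tips is the distance from the TCP to the fingertips, in m); z points along the fingers, y is the line along which they close (so a half turn about z gives the same grasp; the last joint's range is limited). The gripper opens to 94 mm and grips with 3 to 60 N. Pads are 16 mm wide; open, the fingers measure 119 mm over their backs; the gripper's body (75 mm by 177 mm) begins 78 mm behind the grasp point.
Start: joints at [1.193, 0.3, 1.521, -0, 1.321, -0.067], TCP at [0.168, 0.524, 0.222] pointing down, gripper open.
Joint ranges: [-3.03, 3.03], [-0.79, 2.21], [0.23, 2.52], [-1.04, 4.18], [0, 3.07], [-2.55, 2.55]. Speed limits (rad/s): [2.22, 2.22, 2.57, 3.14, 3.14, 3.14].

### API

Orientations are given as [roll, pitch, yaw] about the fixed x, y, z axes, in that order (R = Rz(yaw) Ry(pitch) Rx(roll)).
In Python, from station import telemetry, viewer, hand_in, ctrl gives the robot as it stands.
- The arm moves only by the tool step_arm, never from a script. Its argument "plan" is a list of rows, each an object of numbers: "dx", "dy", "dz": the shift along the tool's x, y, z scaled (see below); "rx", "ry", "rz": the turn, a rotation vector about the tool's x, y, z scaled (see below); "claw": the closure, from 0 (fully open) to 1 (shut). In form: [{"dx": .., "dy": .., "dz": .., "rx": .., "ry": .., "rz": .., "claw": ..}, ...]. A call has 1 to 10 rows; each row shifts and turns the commanded pose from where the row before left it, along the tool's axes as they then stand; what a row does not reach is not made up. The controller multiplies each number of a shift by 0.1 m and each number of a turn by 90 degrees. A row lasts 1/10 s, in which the tool goes at most 50 mm and 8.59 degrees, less where a joint would pass 70% of its speed; a pose out of reach is approached as far as the arm can. A call with a number of a shift or a turn outside -1 to 1 is refused whole. A call with a gripper value outside its range is refused whole. The fingers move at their own pace and stop on an object; "grip_force" is the grip in N (left out, the last holds). Time passes only in rows, so rows that do not move let the fingers close. It gives the time, the measured TCP pose, the force, the opening and the grip force at its end, in the units of the state.
- telemetry.get_obs(): the state, without advancing time (a new reading comes with each control period).
- viewer.camera(name): name is "scene" or "side" or "wrist"; returns a dict with "img" (480x640x3 uint8, red, green, blue), "z_map" (480x640 float32, m along the optical axis (not along the pixel's ray), 0 where there is no reading), "fx", "fy", "cx", "cy" (pixels), "R" (3x3) and "t" (3): a world point X has camera coordinates R X + t; the wrist camera has in their place "tool_from_camera" (4x4, takes a point from camera to tool coordinates, whose origin is the TCP and whose axes are the flange's). Camera axes: x right, y down, z forward; pixel columns grow to the right and rows downward; lengths in m; the calibration is good to about 2 mm. The wrist camera is an equidistant fisheye: a pixel r from the principal point sees the ray r / f radians off the axis. A picture is of the moment at which its call begins: read the wrist's pose just before it.
- hand_in(): hands the job in; it is judged then, once.
Trained networks look in a picture, given as the dict that the camera call returned (one of the last four; its "shot" number tells which), for a name from the list of things; names that differ only in an ending like _2 or _b are one class to them, and where a whole thing is asked for, a point or a joint stands for the part that bears it (a point fixed in the world has none). Each returns a list of dicts, best first, with "score" (0 to 1); they miss things now and then, are a little off and sometimes report something else, mostly with a low value. They report only what shows in the picture. A call takes as long as a camera call. They do not tell look-alikes from the thing itself.
- viewer.recognise(target, picture): "rect" ([left, top, right, bottom] in pixels, round what is visible of it).
The state is a dict: "time_s": time; "qpos": joint angles; "joint_vel": joint speeds; "tau": joint torques, N m; "ee_pos": TCP position; "eef_rot": TCP orientation; "force": force on the tool from outside, world axes, zero at the start; "moment": the same for the moment, N m; "grip_width": finger opening in m; "grip_force": force on a finger pad.
Only numpy, scipy, OpenCV 4.12 (cv2) and the standard library are available. Lean on these libraries where they do the work, as an engineer would, in place of code of your own. Each camera call takes 0.05 s, during which the arm holds its last target. There are 200 camera calls.

## Working session

There is one attempt and no reset: what is moved stays moved. The work goes in short steps, Python scripts to look and compute and a tool call to move; the robot and the scene stay as the last step left them, time stands still between calls to the robot, and variables do not carry over. Pictures are saved under pics/ and viewed, at most 13 in all, crops included, and the job is handed in when it is done.

Besides the shell and the picture viewer there is one more tool, called after ">>>" as name([rows], argument=value, ...), one row to a line, values as JSON. step_arm: Moves the arm, as the interface text tells. Shifts and turns lie within -1 to 1; 1 stands for 0.1 m of shift or 90 degrees of turn. Its arguments: {"type":"object","properties":{"plan":{"type":"array"},"grip_force":{"type":"number"}},"required":["plan"]}

```bash
ls; mkdir -p pics
cat > h.py <<'E'
import numpy as np, cv2, pickle
from station import telemetry, viewer, ctrl
def shot(n):
    o=telemetry.get_obs(); c=viewer.camera(n); c['obs']=o
    pickle.dump(c,open(f'{n}.pkl','wb')); return c
def save(c,f): cv2.imwrite('pics/'+f,c['img'][:,:,::-1])
def load(n): return pickle.load(open(f'{n}.pkl','rb'))
def world(c,u,v,z=None):
    z=c['z_map'][v,u] if z is None else z
    p=np.array([(u-c['cx'])/c['fx']*z,(v-c['cy'])/c['fy']*z,z]); return c['R'].T@(p-c['t'])
def cloud(c):
    v,u=np.mgrid[:480,:640]; z=c['z_map']
    p=np.stack([(u-c['cx'])/c['fx']*z,(v-c['cy'])/c['fy']*z,z],-1)
    return (p-c['t'])@c['R'], z>0
E
python3 - <<'E'
from h import *
print(ctrl.tcp_to_tips, telemetry.get_obs())
for n in ['scene','side']:
    c=shot(n); save(c,n+'0.png'); print(n,c['fx'],c['cx'],c['cy'],'campos',-c['R'].T@c['t'],c['R'][2])
    for t in ['balance','front_glass','front_glass_rail','rack','side_glass','vial','attar_pot','resin_jar']:
        try:
            for r in viewer.recognise(t,c)[:3]: print(t,round(r['score'],2),np.round(r['rect']))
        except Exception as e: print(t,e)
E
```

```text
pics
0.017 {'time_s': 0.0, 'qpos': array([ 1.19337263e+00,  3.00463086e-01,  1.52159097e+00, -2.36372340e-05,
        1.32068883e+00, -6.65679477e-02]), 'joint_vel': array([ 0.00100676,  0.00108298, -0.00256806,  0.00054993,  0.00058645,
       -0.00109898]), 'tau': array([ 5.43309987e-03, -5.31813169e+01, -3.52746499e+01,  7.11041735e-02,
        2.42605212e-02, -7.72199337e-05]), 'ee_pos': array([0.16813145, 0.52341409, 0.22188653]), 'eef_rot': array([-3.14044345e+00, -5.36673453e-05,  2.83074274e+00]), 'force': array([ 0.21152037, -0.28269427, -0.15676826]), 'moment': array([-0.01452075,  0.02605973,  0.00126008]), 'grip_force': 0.0, 'grip_width': 0.09341719383104828}
scene 619.2239316821839 321.31883021922215 239.93115817167188 campos [-0.31114069 -0.37567362  1.04145794] [ 0.63547443  0.30942632 -0.70740908]
balance 0.7 [230. 148. 325. 259.]
front_glass 0.77 [192. 162. 243. 199.]
front_glass 0.68 [245. 183. 298. 222.]
front_glass_rail 0.93 [247. 182. 294. 227.]
front_glass_rail 0.72 [192. 162. 242. 200.]
rack 0.68 [370. 261. 448. 332.]
rack 0.47 [392. 347. 421. 379.]
side_glass 0.72 [403. 249. 445. 297.]
vial 0.82 [362. 221. 387. 252.]
vial 0.66 [394. 346. 424. 378.]
attar_pot 0.73 [312. 318. 332. 339.]
resin_jar 0.7 [394. 346. 421. 378.]
side 525.6702572432537 309.4516527547177 243.87274026814157 campos [ 0.43993981 -0.89793633  0.53372359] [ 0.08913941  0.90764676 -0.41016036]
balance 0.97 [286. 185. 398. 276.]
balance 0.43 [221. 353. 256. 391.]
front_glass 0.91 [315. 191. 339. 246.]
front_glass_rail 0.76 [315. 194. 339. 246.]
rack 0.87 [286. 300. 382. 372.]
side_glass 0.93 [338. 284. 356. 365.]
vial 0.65 [371. 274. 395. 315.]
attar_pot 0.71 [230. 303. 247. 324.]
resin_jar 0.24 [229. 301. 248. 326.]
```

View pics/scene0.png

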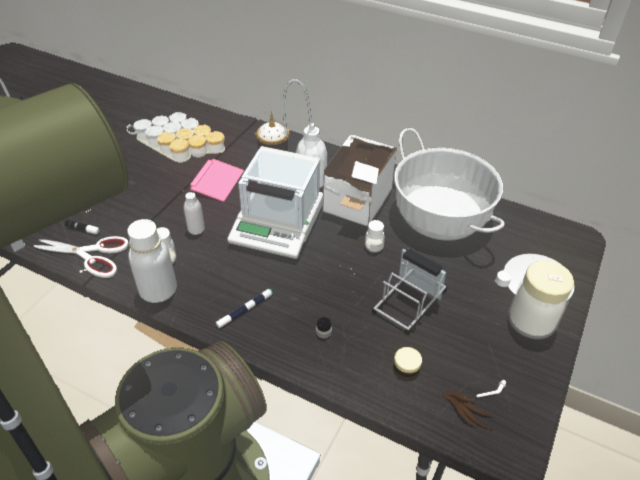

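View pics/side0.png

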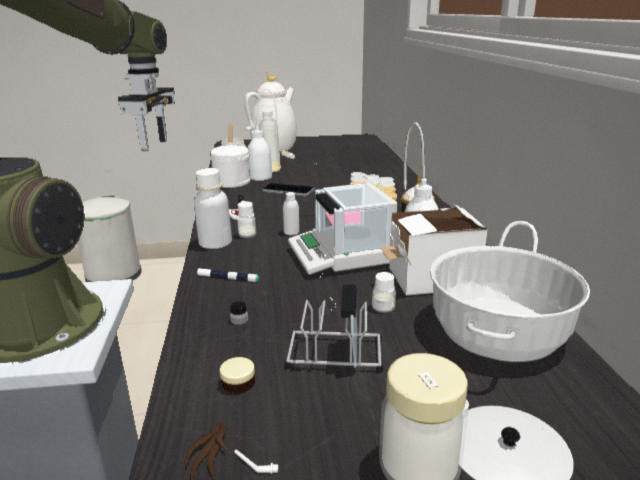

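The scene view shows the balance at about (275,205) with its black front rail at (271,190), and the rack at (410,290). The side glass stands in the rack's far bay at (423,265), so the empty bay is at about (395,295). The side view agrees: rail at (328,205), rack at (335,335), empty bay at (313,335).

Candidates for the front glass:
- **Upright glass in the balance:** rail at (271,190). This fits the description.
- **Pink sheet:** (217,180), a look-alike lying flat.
- **Side glass in the rack:** (423,265), not the one to move.

I choose the one in the balance.

Run:
```python
from h import *
np.set_printoptions(precision=4,suppress=True)
ims=[]
for n,b,rb in [('scene',(225,145,330,260),(365,225,455,335)),('side',(280,180,400,280),(280,280,390,380))]:
    c=load(n); P,ok=cloud(c); img=c['img'].astype(int); dark=img.max(2)<45
    for nm,(x0,y0,x1,y1),zr in [('rail',b,(.115,.165)),('siderail',rb,(.08,.14))]:
        m=np.zeros((480,640),bool); m[y0:y1,x0:x1]=1
        m&=ok&dark&(P[...,2]>zr[0])&(P[...,2]<zr[1]); Q=P[m]
        print(n,nm,len(Q))
        if len(Q)<10: continue
        r=cv2.minAreaRect(Q[:,:2].astype(np.float32)*1000); print(r, 'z pct',np.percentile(Q[:,2],[2,50,98]))
        vy,vx=np.where(m); print('px',vx.min(),vx.max(),vy.min(),vy.max())
    # balance white & rack wires
    m=np.zeros((480,640),bool); m[b[1]:b[3],b[0]:b[2]]=1
    Q=P[m&ok&(P[...,2]>.02)&(P[...,2]<.055)]; print('deck',len(Q),cv2.minAreaRect(Q[:,:2].astype(np.float32)*1000))
    m=np.zeros((480,640),bool); m[rb[1]:rb[3],rb[0]:rb[2]]=1
    Q=P[m&ok&(P[...,2]>.007)&(P[...,2]<.15)&~dark]
    print('rack',len(Q),cv2.minAreaRect(Q[:,:2].astype(np.float32)*1000),np.percentile(Q[:,2],[5,50,95]))
    for (x0,y0,x1,y1) in (b,rb): ims.append(cv2.resize(c['img'][y0:y1,x0:x1],(400,300),interpolation=cv2.INTER_CUBIC))
g=np.vstack([np.hstack(ims[:2]),np.hstack(ims[2:])]); cv2.imwrite('pics/crop1.png',g[:,:,::-1])
```

```text
scene rail 0
scene siderail 1
deck 2961 ((688.4283447265625, 211.32192993164062), (376.920654296875, 216.5247344970703), 18.837749481201172)
rack 2974 ((610.8033447265625, -150.65443420410156), (319.12451171875, 211.03968811035156), 22.83318519592285) [0.0123 0.0506 0.1133]
side rail 186
((585.9087524414062, 189.01434326171875), (20.468942642211914, 105.27262878417969), 9.8551607131958) z pct [0.1345 0.1443 0.1462]
px 316 337 194 212
side siderail 419
((570.4039916992188, -180.57479858398438), (84.13195037841797, 21.87128448486328), 79.43436431884766) z pct [0.1012 0.1123 0.1142]
px 341 355 285 317
deck 2899 ((648.3333740234375, 373.3772888183594), (599.244140625, 291.5601501464844), 76.20714569091797)
rack 2261 ((544.7323608398438, -206.31837463378906), (397.4379577636719, 169.6964569091797), 75.19306945800781) [0.0119 0.036  0.09  ]
```

View pics/crop1.png

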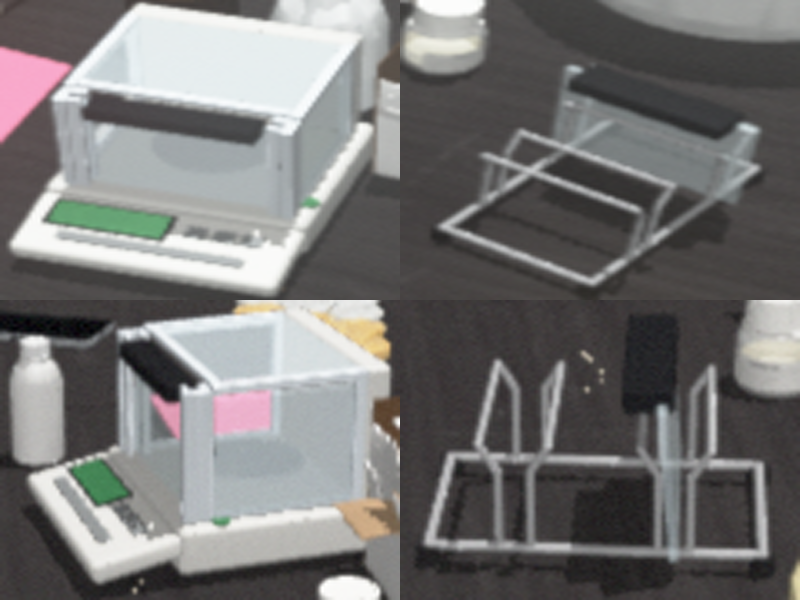

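The crops confirm the choice. The black-railed glass in the balance's front slots is the target, and the pink sheet lies behind it. The rack's empty bay is the one nearer the robot. Next I refine both poses from both views.

```bash
cat > fit.py <<'E'
from h import *
from scipy.optimize import least_squares
np.set_printoptions(precision=4,suppress=True)
S,D=load('scene'),load('side')
def proj(c,X):
    p=X@c['R'].T+c['t']; return np.c_[p[:,0]/p[:,2]*c['fx']+c['cx'],p[:,1]/p[:,2]*c['fy']+c['cy']]
def pix(b,pts): x0,y0,x1,y1=b; return np.array([[x0+(x+.5)*(x1-x0)/400-.5,y0+(y+.5)*(y1-y0)/300-.5] for x,y in pts])
rbS,rbD=(365,225,455,335),(280,280,390,380)
# rack base corners order: (-,+),(-,-),(+,-),(+,+)
a=pix(rbS,[(440,228),(592,282),(757,168),(608,122)]-np.array([400,0])); d=pix(rbD,[(50,156),(28,253),(368,253),(355,159)])
M=np.array([[-1,1],[-1,-1],[1,-1],[1,1]])*[.0755,.0435]
def mod(q,M): 
    c,s=np.cos(q[2]),np.sin(q[2]); return np.c_[M@np.array([[c,s],[-s,c]])+q[:2],np.full(len(M),q[3])]
f=lambda q:np.r_[(proj(S,mod(q,M))-a).ravel(),(proj(D,mod(q,M))-d).ravel()]
r=least_squares(f,[.55,-.17,-.18,.012]);print('rack',r.x,np.degrees(r.x[2]));print(r.fun.reshape(-1,2))
for nm,g in (('S',slice(0,8)),('D',slice(8,16))):
    r1=least_squares(lambda q:f(np.r_[q,.0125])[g],[.55,-.17,-.18]);print(nm,r1.x,np.degrees(r1.x[2]))
for nm,c,b,ths in (('S',S,(225,145,330,260),(75,90,110)),('D',D,(280,180,400,280),(45,60,75))):
    P,ok=cloud(c)
    for th in ths:
        m=np.zeros((480,640),bool); m[b[1]:b[3],b[0]:b[2]]=1
        m&=ok&(c['img'].max(2)<th)&(np.abs(P[...,0]-.587)<.05)&(np.abs(P[...,1]-.19)<.075)&(P[...,2]>.12)&(P[...,2]<.16)
        m=cv2.morphologyEx(m.astype(np.uint8),cv2.MORPH_OPEN,np.ones((2,2)))>0
        Q=P[m]
        if len(Q)>10: print(nm,th,len(Q),cv2.minAreaRect(Q[:,:2].astype(np.float32)*1000),np.percentile(Q[:,2],[2,50,98]))
E
python3 fit.py
```

```text
rack [ 0.5495 -0.1726 -0.1773  0.0123] -10.160915466883644
[[-0.1443  0.1861]
 [ 0.7261  0.8664]
 [-0.4004 -1.0394]
 [-0.7176 -2.2585]
 [-1.2729  0.3945]
 [-0.6731 -1.5773]
 [ 0.1102  1.1424]
 [ 1.0599  1.517 ]]
S [ 0.5481 -0.1734 -0.1977] -11.32535631744432
D [ 0.5499 -0.1718 -0.1566] -8.975215880334583
S 75 124 ((156.0599365234375, -107.11550903320312), (1073.7550048828125, 93.00335693359375), 34.84164047241211) [0.1309 0.1368 0.143 ]
S 90 418 ((164.27374267578125, -104.9901123046875), (1089.4588623046875, 101.16058349609375), 34.96052932739258) [0.1155 0.1422 0.1482]
S 110 453 ((164.27877807617188, -104.9820556640625), (1089.45849609375, 101.34368896484375), 34.970542907714844) [0.1149 0.1423 0.1483]
D 45 178 ((525.1813354492188, -336.1978759765625), (1135.613525390625, 40.576576232910156), 83.41778564453125) [0.1341 0.1442 0.1463]
D 60 213 ((527.1876831054688, -336.42938232421875), (1135.613525390625, 44.61581802368164), 83.41778564453125) [0.1337 0.1443 0.1462]
D 75 230 ((527.6268920898438, -331.8511962890625), (1144.71875, 46.737823486328125), 83.53284454345703) [0.1329 0.1442 0.1463]
```

>>> step_arm([
  {"dz": -0.3, "claw": 0},
  {"dz": -0.4, "claw": 0},
  {"dz": -0.3, "claw": 0},
  {"dx": -0.34, "dy": -0.2, "claw": 0},
  {"dx": -0.34, "dy": -0.2, "claw": 0},
  {"dx": -0.34, "dy": -0.2, "claw": 0},
  {"dx": -0.34, "dy": -0.2, "claw": 0},
  {"dx": -0.34, "dy": -0.2, "claw": 0},
  {"dx": -0.34, "dy": -0.2, "claw": 0},
  {"dx": -0.34, "dy": -0.2, "claw": 0},
])

```text
$.plan[0]: bad value
```

>>> step_arm([
  {"dx": -0.34, "dy": -0.2, "claw": 0.5},
  {"dx": -0.34, "dy": -0.2, "claw": 1},
  {"dx": -0.34, "dy": -0.2, "claw": 1},
  {"dx": -0.34, "dy": -0.2, "claw": 1},
  {"dx": -0.34, "dy": -0.2, "claw": 1},
  {"rz": -0.077, "claw": 1},
  {"rz": -0.077, "claw": 1},
  {"rz": -0.077, "claw": 1},
  {"rz": -0.077, "claw": 1},
  {"claw": 1},
], grip_force=10)

```text
$.plan[0]: bad value
```

```bash
cat >> h.py <<'E'
from scipy.spatial.transform import Rotation as Ro
def wcloud(c):
    o=c['obs']; v,u=np.mgrid[:480,:640]; dx,dy=(u-c['cx'])/c['fx'],(v-c['cy'])/c['fy']; th=np.hypot(dx,dy)
    k=np.where(th>1e-9,np.tan(np.minimum(th,1.5))/np.maximum(th,1e-9),1); z=c['z_map']
    p=np.stack([dx*k*z,dy*k*z,z],-1); T=c['tool_from_camera']; p=p@T[:3,:3].T+T[:3,3]
    return p@Ro.from_euler('xyz',o['eef_rot']).as_matrix().T+o['ee_pos'], (z>0)&(th<1.45)
E
python3 - <<'E'
from h import *
np.set_printoptions(precision=4,suppress=True)
c=shot('wrist'); save(c,'w1.png'); o=c['obs']; print(o['time_s'],o['ee_pos'],o['eef_rot'],o['qpos'],o['force'],o['grip_width']); print(c['tool_from_camera'],c['fx'])
for t in ['front_glass_rail','rack','side_glass','balance']:
    for r in viewer.recognise(t,c)[:2]: print(t,round(r['score'],2),np.round(r['rect']))
E
```

```text
0.9 [0.1682 0.5237 0.2225] [3.1415 0.     2.8308] [ 1.1934  0.2999  1.521  -0.      1.3207 -0.0666] [-0.2034 -0.5229 -0.279 ] 0.09395773372875577
[[ 0.0003 -0.9639 -0.2663  0.0773]
 [ 1.      0.0002  0.0002  0.0001]
 [-0.0001 -0.2663  0.9639 -0.1613]
 [ 0.      0.      0.      1.    ]] 371.64829954431775
```

View pics/w1.png

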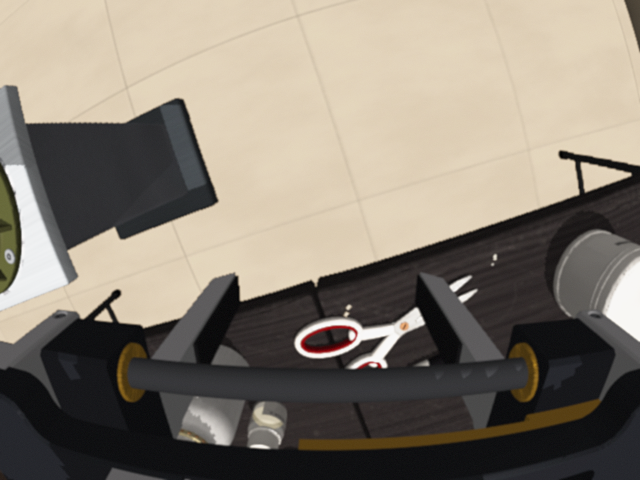

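The wrist view so far shows only the scissors, bottles and floor. The moves were refused because every row needs all its fields.

>>> step_arm([
  {"dx": 0, "dy": 0, "dz": -0.3, "rx": 0, "ry": 0, "rz": 0, "claw": 0},
  {"dx": 0, "dy": 0, "dz": -0.4, "rx": 0, "ry": 0, "rz": 0, "claw": 0},
  {"dx": 0, "dy": 0, "dz": -0.3, "rx": 0, "ry": 0, "rz": 0, "claw": 0},
  {"dx": -0.34, "dy": -0.2, "dz": 0, "rx": 0, "ry": 0, "rz": 0, "claw": 0},
  {"dx": -0.34, "dy": -0.2, "dz": 0, "rx": 0, "ry": 0, "rz": 0, "claw": 0},
  {"dx": -0.34, "dy": -0.2, "dz": 0, "rx": 0, "ry": 0, "rz": 0, "claw": 0},
  {"dx": -0.34, "dy": -0.2, "dz": 0, "rx": 0, "ry": 0, "rz": 0, "claw": 0},
  {"dx": -0.34, "dy": -0.2, "dz": 0, "rx": 0, "ry": 0, "rz": 0, "claw": 0},
  {"dx": -0.34, "dy": -0.2, "dz": 0, "rx": 0, "ry": 0, "rz": 0, "claw": 0},
  {"dx": -0.34, "dy": -0.2, "dz": 0, "rx": 0, "ry": 0, "rz": 0, "claw": 0},
], grip_force=10)

```text
time_s: 2.15
ee_pos: [0.3528, 0.3162, 0.3226]
eef_rot: [3.141, 0.0, 2.831]
force: [0.2, 0.3, -0.2]
grip_width: 0.0936
grip_force: 0.0
```

>>> step_arm([
  {"dx": -0.34, "dy": -0.2, "dz": 0, "rx": 0, "ry": 0, "rz": 0, "claw": 1},
  {"dx": -0.34, "dy": -0.2, "dz": 0, "rx": 0, "ry": 0, "rz": 0, "claw": 1},
  {"dx": -0.34, "dy": -0.2, "dz": 0, "rx": 0, "ry": 0, "rz": 0, "claw": 1},
  {"dx": -0.34, "dy": -0.2, "dz": 0, "rx": 0, "ry": 0, "rz": 0, "claw": 1},
  {"dx": -0.34, "dy": -0.2, "dz": 0, "rx": 0, "ry": 0, "rz": 0, "claw": 1},
  {"dx": 0, "dy": 0, "dz": 0, "rx": 0, "ry": 0, "rz": -0.077, "claw": 1},
  {"dx": 0, "dy": 0, "dz": 0, "rx": 0, "ry": 0, "rz": -0.077, "claw": 1},
  {"dx": 0, "dy": 0, "dz": 0, "rx": 0, "ry": 0, "rz": -0.077, "claw": 1},
  {"dx": 0, "dy": 0, "dz": 0, "rx": 0, "ry": 0, "rz": -0.077, "claw": 1},
  {"dx": 0, "dy": 0, "dz": 0, "rx": 0, "ry": 0, "rz": 0, "claw": 1},
])

```text
time_s: 3.15
ee_pos: [0.4833, 0.1703, 0.3225]
eef_rot: [-3.142, 0.0, -2.967]
force: [0.3, -0.5, -0.1]
grip_width: 0.0172
grip_force: 0.0
```

Run:
```python
from h import *
np.set_printoptions(precision=4,suppress=True)
c=shot('wrist'); save(c,'w2.png'); o=c['obs']; print(o['time_s'],o['ee_pos'],o['eef_rot'],o['qpos'],o['force'],o['grip_width'])
for t in ['front_glass_rail','rack','side_glass','balance']:
    for r in viewer.recognise(t,c)[:2]: print(t,round(r['score'],2),np.round(r['rect']))
```

```text
3.15 [0.4833 0.1703 0.3225] [-3.1415  0.     -2.9667] [ 0.2674  0.157   1.4658 -0.0001  1.5188 -1.4783] [ 0.3261 -0.5351 -0.0924] 0.017195901923673203
front_glass_rail 0.91 [434. 314. 495. 366.]
front_glass_rail 0.65 [308. 291. 393. 331.]
rack 0.87 [ 45. 148. 138. 266.]
side_glass 0.79 [ 31. 221. 118. 258.]
balance 0.86 [264. 226. 407. 420.]
```

View pics/w2.png

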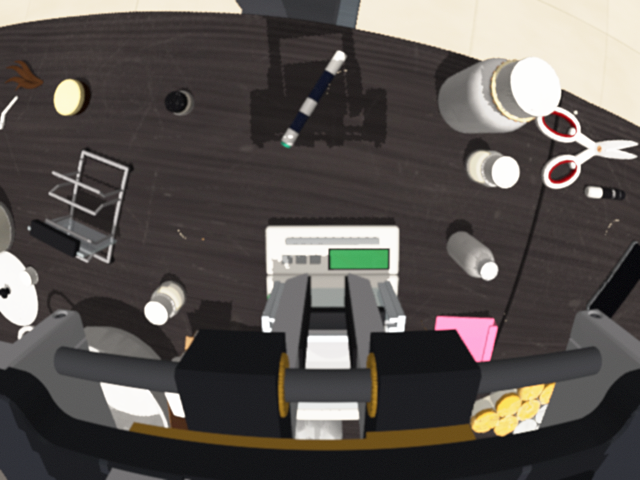

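The wrist view shows the balance square to the tool: deck front edge at row 226, columns 266–399. The rail is half hidden behind the fingers at (308–393, 291–331), and the rack is at (90,205). I'll measure the poses from the depth clouds.

Run:
```python
from h import *
np.set_printoptions(precision=4,suppress=True)
def rect(Q): 
    (x,y),(w,h),a=cv2.minAreaRect(Q[:,:2].astype(np.float32)*1000); return np.round([x,y,w,h,a],1)
yaw=np.radians(9.95); A=np.array([[np.cos(yaw),np.sin(yaw)],[-np.sin(yaw),np.cos(yaw)]])
for n in ['scene','side','wrist']:
    c=shot(n) if n!='wrist' else load(n); P,ok=(wcloud if n=='wrist' else cloud)(c)
    L=(P[...,:2]-[.592,.190])@A.T; mx=c['img'].max(2)
    m=ok&(L[...,0]>-.1)&(L[...,0]<-.02)&(abs(L[...,1])<.1)&(P[...,2]>.025)&(P[...,2]<.055); Q=L[m]
    print(n,'deck',m.sum(),np.percentile(Q[:,0],[1,5]),np.percentile(Q[:,1],[1,99]),np.median(P[m][:,2]))
    # deck front edge fit
    ys=np.linspace(-.07,.07,15); e=[Q[abs(Q[:,1]-y)<.006,0] for y in ys]; e=[x.min() if len(x) else np.nan for x in e]; k=~np.isnan(e); print(' edge',np.polyfit(ys[k],np.array(e)[k],1) if k.sum()>3 else '')
    m=ok&(mx<100)&(abs(L[...,0])<.04)&(abs(L[...,1])<.07)&(P[...,2]>.125)&(P[...,2]<.16); Q=np.c_[L[m],P[m][:,2]]
    if len(Q)>20: print(' rail',len(Q),rect(Q),np.percentile(Q,[2,50,98],axis=0).ravel())
    # rack
    B=np.radians(-10.2); Ar=np.array([[np.cos(B),np.sin(B)],[-np.sin(B),np.cos(B)]]); K=(P[...,:2]-[.5495,-.1726])@Ar.T
    m=ok&(mx>120)&(abs(K[...,0])<.09)&(abs(K[...,1])<.06)&(P[...,2]>.008)&(P[...,2]<.02); Q=K[m]; print(' base',len(Q),rect(Q) if len(Q)>10 else '')
    m=ok&(mx>120)&(K[...,0]>-.07)&(K[...,0]<0)&(abs(K[...,1])<.06)&(P[...,2]>.03)&(P[...,2]<.09); Q=np.c_[K[m],P[m][:,2]]; print(' hoops',len(Q))
    for lo,hi in ((.03,.055),(.055,.07),(.07,.085)):
        q=Q[(Q[:,2]>lo)&(Q[:,2]<hi)]
        for s in (q[q[:,0]<-.035],q[q[:,0]>=-.035]):
            if len(s)>5: print('  ',lo,len(s),np.percentile(s[:,0],[10,50,90]),np.percentile(s[:,1],[2,98]), np.polyfit(s[:,1],s[:,0],1))
    m=ok&(mx<70)&(K[...,0]>0)&(K[...,0]<.07)&(abs(K[...,1])<.08)&(P[...,2]>.085)&(P[...,2]<.13); Q=K[m]
    if len(Q)>20: print(' siderail',len(Q),rect(Q),np.percentile(P[m][:,2],98))
```

```text
scene deck 1627 [-0.0793 -0.0762] [-0.0828  0.0848] 0.03533941938276083
 edge [ 0.0039 -0.0802]
 rail 442 [ -7.4   2.5 109.4  27.3  88.2] [-0.0184 -0.0502  0.1314 -0.0129  0.002   0.1435  0.0029  0.0532  0.148 ]
 base 297 [ -3.2  -3.3 153.1 100.2   1.6]
 hoops 197
   0.03 6 [-0.0304 -0.0286 -0.0268] [-0.0358  0.0414] [ 0.0422 -0.0297]
   0.055 16 [-0.0301 -0.0274 -0.0227] [-0.0442  0.0425] [ 0.0345 -0.0274]
   0.07 78 [-0.0533 -0.0507 -0.0487] [-0.0413  0.0416] [ 0.0346 -0.051 ]
   0.07 92 [-0.0235 -0.0212 -0.018 ] [-0.0439  0.0422] [ 0.0306 -0.0211]
 siderail 407 [18.3 -3.9 82.5 25.8 89.5] 0.11723985659583142
side deck 987 [-0.0762 -0.0744] [-0.0828  0.0844] 0.03492246115942217
 edge [-0.0008 -0.0763]
 rail 245 [ -5.6   3.1  21.8 112.1   0.9] [-0.0159 -0.05    0.1331 -0.0099 -0.0061  0.1442  0.0045  0.0515  0.1462]
 base 583 [ -0.1  -4.4  98.2 152.7  89.5]
 hoops 329
   0.03 53 [-0.0437 -0.0419 -0.0399] [-0.0428  0.0445] [ 0.0267 -0.0418]
   0.03 46 [-0.0294 -0.0278 -0.026 ] [-0.0437  0.0439] [ 0.0178 -0.0278]
   0.055 34 [-0.0459 -0.0432 -0.0412] [-0.0433  0.0442] [ 0.0276 -0.0428]
   0.055 31 [-0.0291 -0.0274 -0.0241] [-0.0441  0.0439] [ 0.0208 -0.0266]
   0.07 84 [-0.0513 -0.0495 -0.0475] [-0.0418  0.0433] [ 0.029  -0.0493]
   0.07 81 [-0.0227 -0.0203 -0.0186] [-0.0427  0.042 ] [ 0.0265 -0.0203]
 siderail 461 [22.  -0.9 88.  22.  89.7] 0.11419786690266677
wrist deck 6063 [-0.0772 -0.0747] [-0.0779  0.0893] 0.03353147413008456
 edge [-0.0032 -0.0775]
 rail 915 [ -5.7  -4.6  22.5 128.6   0.4] [-0.0166 -0.0182  0.1325 -0.0088  0.0014  0.1425  0.005   0.058   0.1442]
 base 559 [ -0.9   2.6  91.1 154.5  90. ]
 hoops 306
   0.07 149 [-0.0526 -0.0511 -0.0492] [-0.0383  0.0449] [ 0.0245 -0.0511]
   0.07 147 [-0.0229 -0.0213 -0.0194] [-0.0381  0.0448] [ 0.0202 -0.0213]
 siderail 955 [21.1  0.8 85.2 23.2 88. ] 0.11233911152536077
```

>>> step_arm([
  {"dx": 0, "dy": 0, "dz": 0, "rx": 0, "ry": -0.083, "rz": 0, "claw": 1},
  {"dx": 0, "dy": 0, "dz": 0, "rx": 0, "ry": -0.083, "rz": 0, "claw": 1},
  {"dx": 0, "dy": 0, "dz": 0, "rx": 0, "ry": -0.083, "rz": 0, "claw": 1},
  {"dx": 0, "dy": 0, "dz": 0, "rx": 0, "ry": -0.083, "rz": 0, "claw": 1},
  {"dx": 0, "dy": 0, "dz": 0, "rx": 0, "ry": -0.083, "rz": 0, "claw": 1},
  {"dx": 0, "dy": 0, "dz": 0, "rx": 0, "ry": -0.083, "rz": 0, "claw": 1},
  {"dx": 0, "dy": 0, "dz": 0, "rx": 0, "ry": -0.083, "rz": 0, "claw": 1},
  {"dx": 0, "dy": 0, "dz": 0, "rx": 0, "ry": -0.083, "rz": 0, "claw": 1},
  {"dx": 0, "dy": 0, "dz": 0, "rx": 0, "ry": 0, "rz": 0, "claw": 1},
])

```text
time_s: 4.4
ee_pos: [0.4833, 0.1682, 0.3212]
eef_rot: [-3.135, 1.014, -2.971]
force: [0.6, -1.0, 0.4]
grip_width: 0.0004
grip_force: 0.0
```

>>> step_arm([
  {"dx": 0.19, "dy": 0, "dz": 0.185, "rx": 0, "ry": 0, "rz": 0, "claw": 1},
  {"dx": 0.19, "dy": 0, "dz": 0.185, "rx": 0, "ry": 0, "rz": 0, "claw": 1},
  {"dx": 0.19, "dy": 0, "dz": 0.185, "rx": 0, "ry": 0, "rz": 0, "claw": 1},
  {"dx": 0.19, "dy": 0, "dz": 0.185, "rx": 0, "ry": 0, "rz": 0, "claw": 1},
  {"dx": 0.19, "dy": 0, "dz": 0.185, "rx": 0, "ry": 0, "rz": 0, "claw": 1},
  {"dx": 0.19, "dy": 0, "dz": 0.185, "rx": 0, "ry": 0, "rz": 0, "claw": 1},
  {"dx": 0.19, "dy": 0, "dz": 0.185, "rx": 0, "ry": 0, "rz": 0, "claw": 1},
  {"dx": 0.19, "dy": 0, "dz": 0.185, "rx": 0, "ry": 0, "rz": 0, "claw": 1},
  {"dx": 0, "dy": 0, "dz": 0, "rx": 0, "ry": 0, "rz": 0, "claw": 1},
])

```text
time_s: 5.3
ee_pos: [0.5276, 0.1505, 0.1847]
eef_rot: [3.113, 0.913, -2.97]
force: [-0.0, -0.1, 1.1]
grip_width: 0.0007
grip_force: 0.0
```

```bash
cat >> h.py <<'E'
def loc(p,o=(.592,.190),yaw=10.):
    a=np.radians(yaw); d=np.array(p[:2])-o; return np.array([d[0]*np.cos(a)+d[1]*np.sin(a),-d[0]*np.sin(a)+d[1]*np.cos(a),p[2]])*1000
def st():
    o=telemetry.get_obs(); R=Ro.from_euler('xyz',o['eef_rot']).as_matrix()
    print('t',o['time_s'],'loc',loc(o['ee_pos']).round(1),'tips',loc(o['ee_pos']+R[:,2]*.017).round(1),'zt',R[:,2].round(3),'yt',R[:,1].round(3),'F',o['force'].round(1),'w',o['grip_width'],o['grip_force'],'q',o['qpos'].round(2))
E
python3 - <<'E'
from h import *
st(); c=shot('side'); cv2.imwrite('pics/s2.png',cv2.resize(c['img'][130:290,230:430],(800,640)[:2],interpolation=cv2.INTER_CUBIC)[:600,:,::-1])
E
```

```text
t 5.3 loc [-70.3 -27.7 184.7] tips [-56.8 -27.2 174.4] zt [ 0.774  0.163 -0.611] yt [-0.193  0.981  0.018] F [-0.  -0.1  1.1] w 0.0006668740720750081 0.0 q [ 0.21  0.04  2.19 -1.03  0.   -0.51]
```

View pics/s2.png

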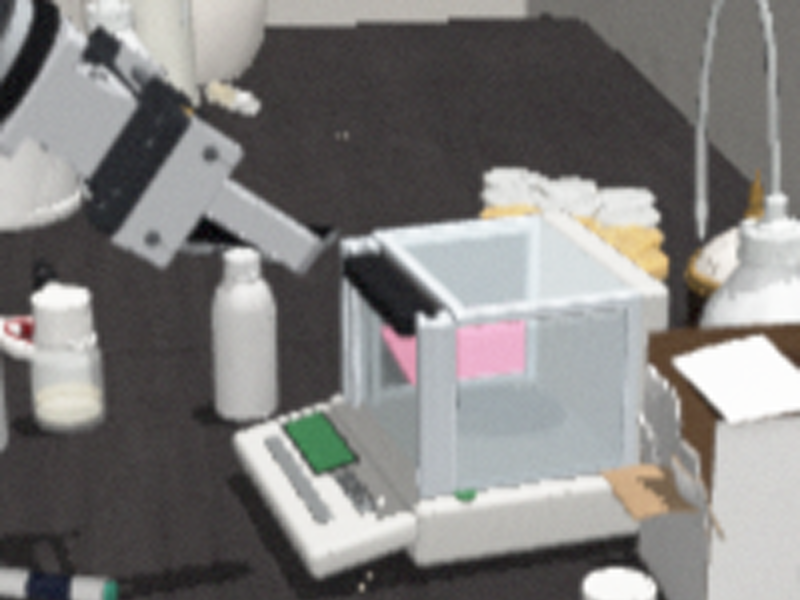

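The tilt stopped at the wrist's limit: j5 is at 0 and j4 near its minimum. The side view shows the closed tip about 30 mm in front of and above the rail, touching nothing. I'll use a smaller tilt of about 40°.

>>> step_arm([
  {"dx": 0, "dy": 0, "dz": -0.1, "rx": 0, "ry": 0.07, "rz": 0, "claw": 1},
  {"dx": 0, "dy": 0, "dz": -0.1, "rx": 0, "ry": 0.07, "rz": 0, "claw": 1},
  {"dx": 0, "dy": 0, "dz": 0, "rx": 0, "ry": 0, "rz": 0, "claw": 1},
])

```text
time_s: 5.65
ee_pos: [0.5295, 0.1379, 0.1936]
eef_rot: [-3.12, 0.88, -2.971]
force: [0.0, -0.6, -0.1]
grip_width: 0.0003
grip_force: 0.0
```

```bash
cat >> h.py <<'E'
def goto(bx,by,bz,th,n,o=(.592,.190),yaw=10.):
    """print tool-frame rotvec/90deg (total), and after-turn shift/0.1m per row"""
    ob=telemetry.get_obs(); R=Ro.from_euler('xyz',ob['eef_rot']); a=np.radians(yaw)
    G=Ro.from_euler('z',a+np.pi)*Ro.from_euler('x',np.pi)*Ro.from_euler('y',-th,degrees=True)
    rv=(R.inv()*G).as_rotvec(degrees=True)/90
    p=np.array([o[0]+(bx*np.cos(a)-by*np.sin(a))/1000,o[1]+(bx*np.sin(a)+by*np.cos(a))/1000,bz/1000])
    d=p-ob['ee_pos']; print('rot total',rv.round(3),'shift/row after turn',(G.inv().apply(d)*10/n).round(3),'shift/row now',(R.inv().apply(d)*10/n).round(3))
E
python3 - <<'E'
from h import *
st(); goto(-95,1,190,40,3)
E
```

```text
t 5.65 loc [-70.6 -40.4 193.6] tips [-57.5 -40.9 182.8] zt [ 0.763  0.109 -0.637] yt [-0.153  0.988 -0.014] F [ 0.  -0.6 -0.1] w 0.0002767856022441792 0.0 q [ 0.21  0.02  2.16 -0.59  0.1  -0.95]
rot total [-0.016  0.116 -0.003] shift/row after turn [ 0.07   0.138 -0.043] shift/row now [ 0.061  0.137 -0.058]
```

>>> step_arm([
  {"dx": 0, "dy": 0, "dz": -0.1, "rx": -0.005, "ry": 0.04, "rz": 0, "claw": 1},
  {"dx": 0, "dy": 0, "dz": -0.1, "rx": -0.005, "ry": 0.04, "rz": 0, "claw": 1},
  {"dx": 0, "dy": 0, "dz": -0.1, "rx": -0.005, "ry": 0.036, "rz": 0, "claw": 1},
  {"dx": 0, "dy": 0.14, "dz": 0, "rx": 0, "ry": 0, "rz": 0, "claw": 1},
  {"dx": 0, "dy": 0.14, "dz": 0, "rx": 0, "ry": 0, "rz": 0, "claw": 1},
  {"dx": 0, "dy": 0.14, "dz": 0, "rx": 0, "ry": 0, "rz": 0, "claw": 1},
  {"dx": 0, "dy": 0, "dz": 0, "rx": 0, "ry": 0, "rz": 0, "claw": 1},
])

```text
time_s: 6.35
ee_pos: [0.5044, 0.1749, 0.2095]
eef_rot: [-3.132, 0.727, -2.974]
force: [0.3, 0.1, -0.2]
grip_width: 0.0006
grip_force: 0.0
```

Run:
```python
from h import *
st(); goto(-65,1,108,40,4);
```

```text
t 6.35 loc [-88.9   0.4 209.5] tips [-7.760e+01  1.000e-01  1.968e+02] zt [ 0.657  0.101 -0.747] yt [-0.16   0.987 -0.007] F [ 0.3  0.1 -0.2] w 0.0005768435529411428 0.0 q [ 0.32 -0.02  2.08 -0.3   0.38 -1.18]
rot total [-0.009  0.018 -0.004] shift/row after turn [0.117 0.002 0.233] shift/row now [0.124 0.004 0.229]
```

>>> step_arm([
  {"dx": 0.12, "dy": 0, "dz": 0.23, "rx": 0, "ry": 0, "rz": 0, "claw": 1},
  {"dx": 0.12, "dy": 0, "dz": 0.23, "rx": 0, "ry": 0, "rz": 0, "claw": 1},
  {"dx": 0.12, "dy": 0, "dz": 0.23, "rx": 0, "ry": 0, "rz": 0, "claw": 1},
  {"dx": 0.12, "dy": 0, "dz": 0.23, "rx": 0, "ry": 0, "rz": 0, "claw": 1},
  {"dx": 0, "dy": 0, "dz": 0, "rx": 0, "ry": 0, "rz": 0, "claw": 1},
])

```text
time_s: 6.85
ee_pos: [0.5283, 0.1764, 0.1083]
eef_rot: [-3.131, 0.722, -2.975]
force: [-0.5, -0.2, -0.5]
grip_width: 0.0006
grip_force: 0.0
```

Run:
```python
from h import *
st(); goto(-24,1,109,41.5,4);
```

```text
t 6.85 loc [-65.1  -2.4 108.3] tips [-53.9  -2.6  95.5] zt [ 0.654  0.099 -0.75 ] yt [-0.159  0.987 -0.008] F [-0.5 -0.2 -0.5] w 0.0006298132207822114 0.0 q [ 0.3   0.22  2.1  -0.79  0.14 -0.68]
rot total [-0.01  -0.001 -0.004] shift/row after turn [-0.078  0.008  0.067] shift/row now [-0.078  0.01   0.066]
```

>>> step_arm([
  {"dx": -0.078, "dy": 0.01, "dz": 0.066, "rx": 0, "ry": 0, "rz": 0, "claw": 1},
  {"dx": -0.078, "dy": 0.01, "dz": 0.066, "rx": 0, "ry": 0, "rz": 0, "claw": 1},
  {"dx": -0.078, "dy": 0.01, "dz": 0.066, "rx": 0, "ry": 0, "rz": 0, "claw": 1},
  {"dx": -0.078, "dy": 0.01, "dz": 0.066, "rx": 0, "ry": 0, "rz": 0, "claw": 1},
  {"dx": 0, "dy": 0, "dz": 0, "rx": 0, "ry": 0, "rz": 0, "claw": 1},
])

```text
time_s: 7.35
ee_pos: [0.5695, 0.1878, 0.1134]
eef_rot: [-3.133, 0.728, -2.976]
force: [0.6, -0.3, 0.6]
grip_width: 0.0006
grip_force: 0.0
```

Run:
```python
from h import *
st(); goto(-24,1,119,41.5,1); c=shot('side'); cv2.imwrite('pics/s3.png',cv2.resize(c['img'][165:285,265:425],(800,600),interpolation=cv2.INTER_CUBIC)[:,:,::-1])
```

```text
t 7.35 loc [-22.5   1.7 113.4] tips [-11.2   1.4 100.8] zt [ 0.658  0.101 -0.747] yt [-0.159  0.987 -0.007] F [ 0.6 -0.3  0.6] w 0.0006337340594563964 0.0 q [ 0.3   0.29  2.   -0.64  0.16 -0.84]
rot total [-0.009  0.002 -0.004] shift/row after turn [-0.026 -0.007 -0.051] shift/row now [-0.026 -0.007 -0.051]
```

View pics/s3.png

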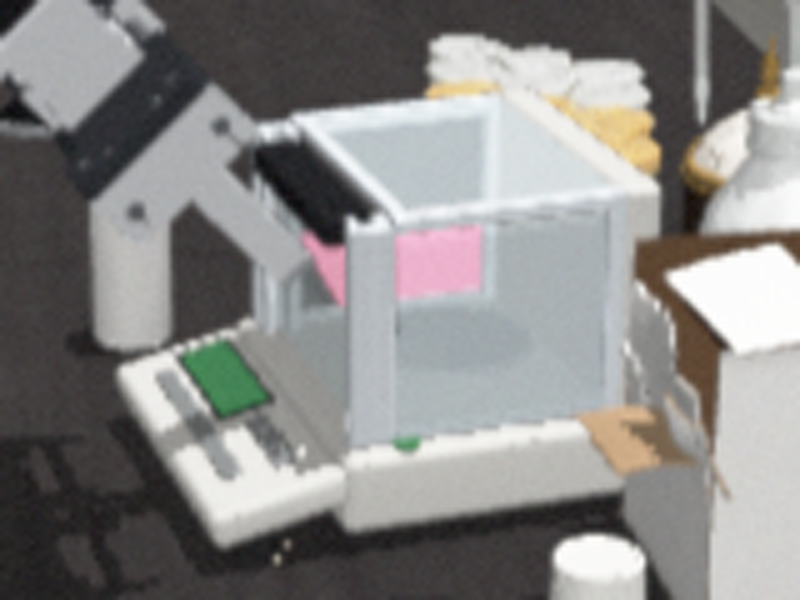

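The fingertip sits under the rail, at about (300,265) in the crop. Now I lift slowly.

>>> step_arm([
  {"dx": -0.027, "dy": 0, "dz": -0.03, "rx": 0, "ry": 0, "rz": 0, "claw": 1},
  {"dx": -0.027, "dy": 0, "dz": -0.03, "rx": 0, "ry": 0, "rz": 0, "claw": 1},
  {"dx": -0.027, "dy": 0, "dz": -0.03, "rx": 0, "ry": 0, "rz": 0, "claw": 1},
  {"dx": -0.027, "dy": 0, "dz": -0.03, "rx": 0, "ry": 0, "rz": 0, "claw": 1},
  {"dx": 0, "dy": 0, "dz": 0, "rx": 0, "ry": 0, "rz": 0, "claw": 1},
])

```text
time_s: 7.9
ee_pos: [0.5674, 0.1874, 0.127]
eef_rot: [-3.131, 0.723, -2.975]
force: [-8.5, -2.3, -2.9]
grip_width: 0.0004
grip_force: 4.5
```

Run:
```python
from h import *
st(); goto(-22.5,1,172,41.5,10)
```

```text
t 7.9 loc [-24.7   1.7 127. ] tips [-13.4   1.4 114.3] zt [ 0.654  0.099 -0.75 ] yt [-0.159  0.987 -0.008] F [-8.5 -2.3 -2.9] w 0.00043630117178641045 4.459450263530016 q [ 0.3   0.26  1.99 -0.52  0.2  -0.96]
rot total [-0.01  -0.001 -0.004] shift/row after turn [-0.031 -0.001 -0.032] shift/row now [-0.031 -0.001 -0.032]
```

>>> step_arm([
  {"dx": -0.03, "dy": 0, "dz": -0.032, "rx": 0, "ry": 0, "rz": 0, "claw": 1},
  {"dx": -0.03, "dy": 0, "dz": -0.032, "rx": 0, "ry": 0, "rz": 0, "claw": 1},
  {"dx": -0.03, "dy": 0, "dz": -0.032, "rx": 0, "ry": 0, "rz": 0, "claw": 1},
  {"dx": -0.03, "dy": 0, "dz": -0.032, "rx": 0, "ry": 0, "rz": 0, "claw": 1},
])

```text
time_s: 8.3
ee_pos: [0.5674, 0.1875, 0.1434]
eef_rot: [-3.131, 0.72, -2.975]
force: [-7.8, -1.9, -13.8]
grip_width: 0.0005
grip_force: 7.3
```

```bash
cat > rail.py <<'E'
from h import *
np.set_printoptions(precision=4,suppress=True)
c=shot('side');P,ok=cloud(c);L=(P[...,:2]-[.592,.190])@np.array([[.9848,.1736],[-.1736,.9848]]).T
m=ok&(c['img'].max(2)<70)&(L[...,0]>-.03)&(L[...,0]<.02)&(abs(L[...,1])<.07)&(P[...,2]>.125)&(P[...,2]<.25)
print('rail',m.sum(),np.percentile(np.c_[L,P[...,2]][0:0] if 0 else np.c_[L[m],P[m][:,2]],[2,50,98],axis=0).round(4).tolist())
E
python3 - <<'E'
import rail
from h import *
st(); goto(-22.5,1,172,41.5,10)
E
```

```text
rail 242 [[-0.016, -0.0502, 0.15], [-0.0106, -0.0116, 0.1608], [0.0021, 0.0548, 0.163]]
t 8.35 loc [-24.6   1.8 144. ] tips [-13.4   1.5 131.2] zt [ 0.652  0.099 -0.751] yt [-0.159  0.987 -0.008] F [-10.5  -2.4 -10.4] w 0.0008980069123781776 7.90806770324707 q [ 0.3   0.23  1.98 -0.43  0.24 -1.05]
rot total [-0.01  -0.002 -0.004] shift/row after turn [-0.02  -0.001 -0.02 ] shift/row now [-0.02  -0.001 -0.02 ]
```

The rail has risen 17 mm with modest forces, so I continue.

>>> step_arm([
  {"dx": -0.03, "dy": 0, "dz": -0.031, "rx": 0, "ry": 0, "rz": 0, "claw": 1},
  {"dx": -0.03, "dy": 0, "dz": -0.031, "rx": 0, "ry": 0, "rz": 0, "claw": 1},
  {"dx": -0.03, "dy": 0, "dz": -0.031, "rx": 0, "ry": 0, "rz": 0, "claw": 1},
  {"dx": -0.03, "dy": 0, "dz": -0.031, "rx": 0, "ry": 0, "rz": 0, "claw": 1},
  {"dx": -0.03, "dy": 0, "dz": -0.031, "rx": 0, "ry": 0, "rz": 0, "claw": 1},
  {"dx": -0.03, "dy": 0, "dz": -0.031, "rx": 0, "ry": 0, "rz": 0, "claw": 1},
  {"dx": -0.03, "dy": 0, "dz": -0.031, "rx": 0, "ry": 0, "rz": 0, "claw": 1},
])

```text
time_s: 9.05
ee_pos: [0.5682, 0.1878, 0.1729]
eef_rot: [-3.131, 0.718, -2.975]
force: [-9.9, -2.0, -14.4]
grip_width: 0.0004
grip_force: 8.4
```

Run:
```python
import rail
from h import *
st(); goto(-24,1.7,162,41.5,3)
```

```text
rail 244 [[-0.015, -0.0503, 0.1805], [-0.0081, -0.0112, 0.1902], [0.0057, 0.0531, 0.1927]]
t 9.1 loc [-23.5   2.  173.8] tips [-12.3   1.7 161. ] zt [ 0.652  0.099 -0.752] yt [-0.159  0.987 -0.008] F [-10.9  -3.4 -12.2] w 0.0005989211140248729 8.231218121945858 q [ 0.3   0.18  1.95 -0.33  0.31 -1.16]
rot total [-0.01  -0.003 -0.004] shift/row after turn [ 0.027 -0.001  0.028] shift/row now [ 0.027 -0.001  0.028]
```

>>> step_arm([
  {"dx": 0.03, "dy": 0, "dz": 0.031, "rx": 0, "ry": 0, "rz": 0, "claw": 1},
  {"dx": 0.03, "dy": 0, "dz": 0.031, "rx": 0, "ry": 0, "rz": 0, "claw": 1},
  {"dx": 0.03, "dy": 0, "dz": 0.031, "rx": 0, "ry": 0, "rz": 0, "claw": 1},
  {"dx": 0.15, "dy": 0, "dz": -0.13, "rx": 0, "ry": 0, "rz": 0, "claw": 1},
  {"dx": 0.15, "dy": 0, "dz": -0.13, "rx": 0, "ry": 0, "rz": 0, "claw": 1},
  {"dx": 0.15, "dy": 0, "dz": -0.13, "rx": 0, "ry": 0, "rz": 0, "claw": 1},
  {"dx": 0, "dy": 0, "dz": -0.4, "rx": 0, "ry": 0, "rz": 0, "claw": 1},
  {"dx": 0, "dy": 0, "dz": -0.4, "rx": 0, "ry": 0, "rz": 0, "claw": 1},
  {"dx": 0, "dy": 0, "dz": -0.4, "rx": 0, "ry": 0, "rz": 0, "claw": 0.4},
  {"dx": 0, "dy": 0, "dz": 0, "rx": 0, "ry": 0, "rz": 0, "claw": 0.4},
])

```text
time_s: 10.1
ee_pos: [0.432, 0.1672, 0.2573]
eef_rot: [-3.135, 0.736, -2.976]
force: [0.9, 0.2, 0.6]
grip_width: 0.0132
grip_force: 0.0
```

Run:
```python
import rail
from h import *
st(); goto(-140,0,290,0,1)
```

```text
rail 258 [[-0.0161, -0.0505, 0.1793], [-0.0099, -0.0092, 0.1906], [0.0043, 0.055, 0.1928]]
t 10.15 loc [-161.     5.2  255. ] tips [-149.6    5.   242.4] zt [ 0.661  0.103 -0.743] yt [-0.16   0.987 -0.005] F [0.5 0.4 0.4] w 0.0168841853518893 0.0 q [ 0.37 -0.26  2.17 -0.28  0.53 -1.17]
rot total [-0.006  0.467 -0.007] shift/row after turn [-0.21  -0.052 -0.35 ] shift/row now [-0.39  -0.051 -0.119]
```

>>> step_arm([
  {"dx": 0, "dy": 0, "dz": 0, "rx": 0, "ry": 0.093, "rz": 0, "claw": 0.3},
  {"dx": 0, "dy": 0, "dz": 0, "rx": 0, "ry": 0.093, "rz": 0, "claw": 0.3},
  {"dx": 0, "dy": 0, "dz": 0, "rx": 0, "ry": 0.093, "rz": 0, "claw": 0.3},
  {"dx": 0, "dy": 0, "dz": -0.1, "rx": 0, "ry": 0.093, "rz": 0, "claw": 0.3},
  {"dx": 0, "dy": 0, "dz": -0.2, "rx": 0, "ry": 0.093, "rz": 0, "claw": 0.3},
  {"dx": 0, "dy": 0, "dz": -0.2, "rx": 0, "ry": 0, "rz": 0.09, "claw": 0.3},
  {"dx": 0, "dy": 0, "dz": 0, "rx": 0, "ry": 0, "rz": 0.09, "claw": 0.3},
  {"dx": 0, "dy": 0, "dz": 0, "rx": 0, "ry": 0, "rz": 0.09, "claw": 0.3},
  {"dx": 0, "dy": 0, "dz": 0, "rx": 0, "ry": 0, "rz": 0.09, "claw": 0.3},
  {"dx": 0, "dy": 0, "dz": 0, "rx": 0, "ry": 0, "rz": 0.09, "claw": 0.3},
])

```text
time_s: 11.15
ee_pos: [0.4278, 0.1661, 0.2996]
eef_rot: [-3.132, 0.001, 2.588]
force: [-0.6, -0.6, 0.2]
grip_width: 0.0656
grip_force: 0.0
```

>>> step_arm([
  {"dx": 0, "dy": 0, "dz": 0, "rx": 0, "ry": 0, "rz": 0.09, "claw": 0.3},
  {"dx": 0, "dy": 0, "dz": 0, "rx": 0, "ry": 0, "rz": 0.09, "claw": 0.3},
  {"dx": 0, "dy": 0, "dz": 0, "rx": 0, "ry": 0, "rz": 0.09, "claw": 0.3},
  {"dx": 0, "dy": 0, "dz": 0, "rx": 0, "ry": 0, "rz": 0.09, "claw": 0.3},
  {"dx": 0, "dy": 0, "dz": 0, "rx": 0, "ry": 0, "rz": 0.09, "claw": 0.3},
  {"dx": 0, "dy": 0, "dz": 0, "rx": 0, "ry": 0, "rz": 0.09, "claw": 0.3},
  {"dx": 0, "dy": 0, "dz": 0, "rx": 0, "ry": 0, "rz": 0, "claw": 0.3},
])

```text
time_s: 11.85
ee_pos: [0.4276, 0.1661, 0.2998]
eef_rot: [-3.136, 0.007, 1.744]
force: [-0.3, -0.5, -0.2]
grip_width: 0.066
grip_force: 0.0
```

```bash
cat >> h.py <<'E'
def down(x,y,z,yaw,n):
    """pointing-down goal, tool yaw in deg"""
    ob=telemetry.get_obs(); R=Ro.from_euler('xyz',ob['eef_rot']); G=Ro.from_euler('z',yaw,degrees=True)*Ro.from_euler('x',np.pi)
    d=np.array([x,y,z])-ob['ee_pos']; print('rot',((R.inv()*G).as_rotvec(degrees=True)/90).round(3),'shift/row after',(G.inv().apply(d)*10/n).round(3),'now',(R.inv().apply(d)*10/n).round(3))
def bal(bx,by): a=np.radians(10); return .592+(bx*np.cos(a)-by*np.sin(a))/1000,.19+(bx*np.sin(a)+by*np.cos(a))/1000
E
python3 - <<'E'
import rail
from h import *
st(); down(*bal(-6,2),.29,100,5)
E
```

```text
rail 257 [[-0.0161, -0.0508, 0.1789], [-0.0095, -0.0072, 0.1906], [0.0045, 0.0568, 0.1928]]
t 11.9 loc [-166.2    5.1  300. ] tips [-166.3    5.   283. ] zt [-0.004 -0.008 -1.   ] yt [ 0.984  0.177 -0.006] F [-0.1  0.1 -0.1] w 0.065682216801511 0.0 q [ 0.29  0.04  1.64 -0.01  1.46  0.12]
rot [-0.004  0.005  0.002] shift/row after [-0.006  0.32   0.02 ] now [-0.007  0.321  0.018]
```

>>> step_arm([
  {"dx": -0.007, "dy": 0.32, "dz": 0.02, "rx": -0.004, "ry": 0.005, "rz": 0.002, "claw": 0.3},
  {"dx": -0.007, "dy": 0.32, "dz": 0.02, "rx": 0, "ry": 0, "rz": 0, "claw": 0.3},
  {"dx": -0.007, "dy": 0.32, "dz": 0.02, "rx": 0, "ry": 0, "rz": 0, "claw": 0.3},
  {"dx": -0.007, "dy": 0.32, "dz": 0.02, "rx": 0, "ry": 0, "rz": 0, "claw": 0.3},
  {"dx": -0.007, "dy": 0.32, "dz": 0.02, "rx": 0, "ry": 0, "rz": 0, "claw": 0.3},
  {"dx": 0, "dy": 0, "dz": 0, "rx": 0, "ry": 0, "rz": 0, "claw": 0.3},
])

```text
time_s: 12.5
ee_pos: [0.5874, 0.1902, 0.288]
eef_rot: [-3.14, -0.0, 1.747]
force: [-0.8, -0.0, -0.0]
grip_width: 0.0655
grip_force: 0.0
```

Run:
```python
from h import *
st(); c=shot('wrist'); save(c,'w3.png')
P,ok=wcloud(c); L=(P[...,:2]-[.592,.190])@np.array([[.9848,.1736],[-.1736,.9848]]).T
m=ok&(c['img'].max(2)<100)&(abs(L[...,0])<.04)&(abs(L[...,1])<.08)&(P[...,2]>.165)&(P[...,2]<.205)
print(m.sum(),np.percentile(np.c_[L[m],P[m][:,2]],[2,10,50,90,98],axis=0).round(4).tolist(), cv2.minAreaRect((L[m]*1000).astype(np.float32)))
for z in (.1875,): down(*bal(-6,2),z,100,1)
```

```text
t 12.5 loc [ -4.5   1.  288. ] tips [ -4.5   1.  271. ] zt [-0.002  0.    -1.   ] yt [ 0.985  0.175 -0.002] F [-0.8 -0.  -0. ] w 0.0655407234379406 0.0 q [0.25 0.42 1.21 0.   1.51 0.08]
4123 [[-0.0153, -0.0442, 0.1875], [-0.0134, -0.0342, 0.1883], [-0.0048, 0.0108, 0.1894], [0.0036, 0.0506, 0.1904], [0.0052, 0.0583, 0.191]] ((-5.044182777404785, 6.709053039550781), (21.384483337402344, 107.3245620727539), 0.2996580898761749)
rot [-0.001 -0.     0.001] shift/row after [ 8.000e-03 -1.000e-03  1.013e+00] now [ 0.007 -0.     1.013]
```

View pics/w3.png

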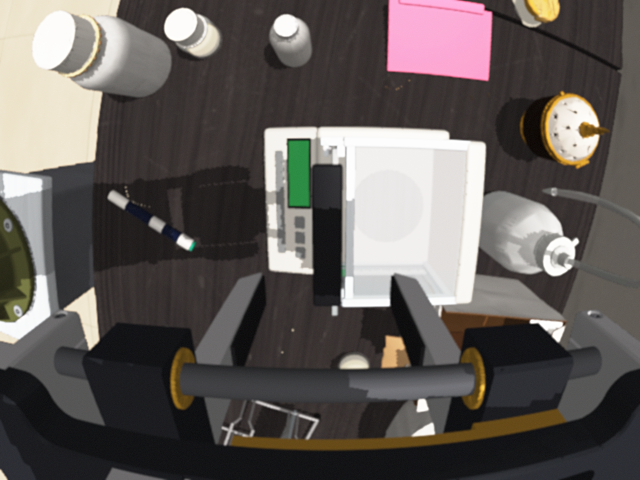

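The wrist view shows the raised rail at (327,235), centred between the open fingers. I descend and pinch.

>>> step_arm([
  {"dx": 0.03, "dy": -0.005, "dz": 0.25, "rx": 0, "ry": 0, "rz": 0, "claw": 0.3},
  {"dx": 0, "dy": 0, "dz": 0.3, "rx": 0, "ry": 0, "rz": 0, "claw": 0.3},
  {"dx": 0, "dy": 0, "dz": 0.25, "rx": 0, "ry": 0, "rz": 0, "claw": 0.3},
  {"dx": 0, "dy": 0, "dz": 0.15, "rx": 0, "ry": 0, "rz": 0, "claw": 0.3},
  {"dx": 0, "dy": 0, "dz": 0.1, "rx": 0, "ry": 0, "rz": 0, "claw": 0.3},
  {"dx": 0, "dy": 0, "dz": 0, "rx": 0, "ry": 0, "rz": 0, "claw": 0.3},
])

```text
time_s: 13.15
ee_pos: [0.5835, 0.1932, 0.1853]
eef_rot: [3.141, -0.001, 1.745]
force: [-0.4, -0.3, -0.8]
grip_width: 0.0658
grip_force: 0.0
```

>>> step_arm([
  {"dx": 0, "dy": 0, "dz": 0, "rx": 0, "ry": 0, "rz": 0, "claw": 1},
  {"dx": 0, "dy": 0, "dz": 0, "rx": 0, "ry": 0, "rz": 0, "claw": 1},
  {"dx": 0, "dy": 0, "dz": 0, "rx": 0, "ry": 0, "rz": 0, "claw": 1},
  {"dx": 0, "dy": 0, "dz": 0, "rx": 0, "ry": 0, "rz": 0, "claw": 1},
  {"dx": 0, "dy": 0, "dz": 0, "rx": 0, "ry": 0, "rz": 0, "claw": 1},
  {"dx": 0, "dy": 0, "dz": 0, "rx": 0, "ry": 0, "rz": 0, "claw": 1},
], grip_force=40)

```text
time_s: 13.75
ee_pos: [0.5845, 0.1934, 0.1865]
eef_rot: [3.139, -0.001, 1.743]
force: [5.6, 1.8, -1.8]
grip_width: 0.0212
grip_force: 40.1
```

Run:
```python
from h import *
st()
```

```text
t 13.75 loc [ -6.8   4.7 186.5] tips [ -6.8   4.7 169.5] zt [ 0.003  0.002 -1.   ] yt [0.985 0.172 0.003] F [ 5.6  1.8 -1.8] w 0.021248400813952274 40.050596594810486 q [0.26 0.47 1.37 0.   1.3  0.09]
```

>>> step_arm([
  {"dx": 0, "dy": 0.01, "dz": -0.05, "rx": 0, "ry": 0, "rz": 0, "claw": 1},
  {"dx": 0, "dy": 0, "dz": -0.08, "rx": 0, "ry": 0, "rz": 0, "claw": 1},
  {"dx": 0, "dy": 0, "dz": -0.08, "rx": 0, "ry": 0, "rz": 0, "claw": 1},
  {"dx": 0, "dy": 0, "dz": -0.08, "rx": 0, "ry": 0, "rz": 0, "claw": 1},
])

```text
time_s: 14.15
ee_pos: [0.5848, 0.1935, 0.2157]
eef_rot: [3.141, -0.001, 1.743]
force: [-0.5, -0.1, -2.3]
grip_width: 0.0216
grip_force: 40.0
```

Run:
```python
from h import *
import rail
st()
```

```text
rail 212 [[-0.0175, -0.05, 0.2081], [-0.0066, -0.0239, 0.2205], [0.0057, 0.0367, 0.2449]]
t 14.2 loc [ -6.2   4.7 217.6] tips [ -6.1   4.7 200.6] zt [ 0.003  0.002 -1.   ] yt [0.985 0.172 0.003] F [-3.5 -1.2 -0.7] w 0.0216959809225025 39.99921441078186 q [0.26 0.45 1.33 0.   1.36 0.09]
```

>>> step_arm([
  {"dx": 0, "dy": 0, "dz": -0.1, "rx": 0, "ry": 0, "rz": 0, "claw": 1},
  {"dx": 0, "dy": 0, "dz": -0.1, "rx": 0, "ry": 0, "rz": 0, "claw": 1},
  {"dx": 0, "dy": 0, "dz": -0.1, "rx": 0, "ry": 0, "rz": 0, "claw": 1},
  {"dx": 0, "dy": 0, "dz": -0.1, "rx": 0, "ry": 0, "rz": 0, "claw": 1},
  {"dx": 0, "dy": 0, "dz": -0.15, "rx": 0, "ry": 0, "rz": 0, "claw": 1},
  {"dx": 0, "dy": 0, "dz": -0.15, "rx": 0, "ry": 0, "rz": 0, "claw": 1},
  {"dx": 0, "dy": 0, "dz": -0.15, "rx": 0, "ry": 0, "rz": 0, "claw": 1},
  {"dx": 0, "dy": 0, "dz": 0, "rx": 0, "ry": 0, "rz": 0, "claw": 1},
])

```text
time_s: 15.0
ee_pos: [0.5854, 0.1935, 0.3029]
eef_rot: [3.136, -0.001, 1.743]
force: [-1.2, -0.4, -1.7]
grip_width: 0.0218
grip_force: 40.0
```

Run:
```python
from h import *
st(); c=shot('side'); a=cv2.resize(c['img'][120:270,260:410],(400,400),interpolation=cv2.INTER_CUBIC)
c=shot('wrist'); b=cv2.resize(c['img'],(400,400)); cv2.imwrite('pics/lift.png',np.hstack([a,b])[:,:,::-1])
# rack pose from wrist
# tool goal above rack (yaw candidates)
B=np.radians(-11.5); q=np.array([.5495,-.1726])+.0357*-np.array([np.cos(np.radians(-10.2)),np.sin(np.radians(-10.2))]); print('bay',q)
```

```text
t 15.0 loc [ -5.9   4.6 302.9] tips [ -5.8   4.6 285.9] zt [ 0.005  0.002 -1.   ] yt [0.985 0.172 0.006] F [-1.2 -0.4 -1.7] w 0.021757707120487652 39.99516248703003 q [0.26 0.41 1.19 0.   1.54 0.09]
bay [ 0.51436422 -0.16627807]
```

View pics/lift.png

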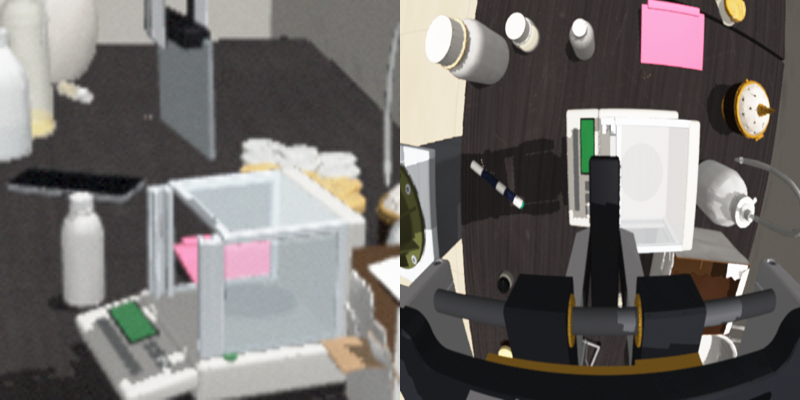

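The glass is clear of the slots and hangs upright. I carry it over the empty bay.

>>> step_arm([
  {"dx": -0.2, "dy": -0.08, "dz": 0, "rx": 0, "ry": 0, "rz": 0, "claw": 1},
  {"dx": -0.36, "dy": -0.145, "dz": 0, "rx": 0, "ry": 0, "rz": 0, "claw": 1},
  {"dx": -0.36, "dy": -0.145, "dz": 0, "rx": 0, "ry": 0, "rz": 0, "claw": 1},
  {"dx": -0.36, "dy": -0.145, "dz": 0, "rx": 0, "ry": 0, "rz": 0, "claw": 1},
  {"dx": -0.36, "dy": -0.145, "dz": 0, "rx": 0, "ry": 0, "rz": 0, "claw": 1},
  {"dx": -0.36, "dy": -0.145, "dz": 0, "rx": 0, "ry": 0, "rz": 0, "claw": 1},
  {"dx": -0.36, "dy": -0.145, "dz": 0, "rx": 0, "ry": 0, "rz": 0, "claw": 1},
  {"dx": -0.36, "dy": -0.145, "dz": 0, "rx": 0, "ry": 0, "rz": 0, "claw": 1},
  {"dx": -0.36, "dy": -0.145, "dz": 0, "rx": 0, "ry": 0, "rz": 0, "claw": 1},
  {"dx": -0.32, "dy": -0.13, "dz": 0, "rx": 0, "ry": 0, "rz": 0, "claw": 1},
])

```text
time_s: 16.1
ee_pos: [0.5075, -0.1667, 0.2988]
eef_rot: [3.141, -0.002, 1.743]
force: [0.5, -0.2, -2.2]
grip_width: 0.0216
grip_force: 40.0
```

>>> step_arm([
  {"dx": 0, "dy": 0, "dz": 0, "rx": 0, "ry": 0, "rz": 0.06, "claw": 1},
  {"dx": 0, "dy": 0, "dz": 0, "rx": 0, "ry": 0, "rz": 0.06, "claw": 1},
  {"dx": 0, "dy": 0, "dz": 0, "rx": 0, "ry": 0, "rz": 0.06, "claw": 1},
  {"dx": 0, "dy": 0, "dz": 0, "rx": 0, "ry": 0, "rz": 0.058, "claw": 1},
  {"dx": 0, "dy": 0, "dz": 0, "rx": 0, "ry": 0, "rz": 0, "claw": 1},
  {"dx": 0, "dy": 0, "dz": 0, "rx": 0, "ry": 0, "rz": 0, "claw": 1},
])

```text
time_s: 16.7
ee_pos: [0.5082, -0.165, 0.2991]
eef_rot: [3.141, -0.002, 1.372]
force: [0.3, 0.6, -1.9]
grip_width: 0.0217
grip_force: 40.0
```

Run:
```python
from h import *
np.set_printoptions(precision=4,suppress=True)
st(); down(.5085,-.1651,.30,78.5,1)
a=np.radians(-11.5); A=np.array([[np.cos(a),np.sin(a)],[-np.sin(a),np.cos(a)]]); B0=np.array([.5144,-.1663])
for n in ('scene','side','wrist'):
    c=shot(n); P,ok=(wcloud if n=='wrist' else cloud)(c); K=(P[...,:2]-B0)@A.T; mx=c['img'].max(2); z=P[...,2]
    print(n)
    m=ok&(abs(K[...,0])<.03)&(abs(K[...,1])<.055)&(z>.068)&(z<.085)&(mx>110)
    q=np.c_[K[m],z[m]]
    for s in (q[q[:,0]<0],q[q[:,0]>0]):
        if len(s)>8: print('  hoop top',len(s),np.median(s[:,0]),np.percentile(s[:,1],[2,98]),'slope,x0',np.polyfit(s[:,1],s[:,0],1))
    m=ok&(abs(K[...,0])<.05)&(abs(K[...,1])<.08)&(z>.195)&(z<.285)&(mx>60); q=np.c_[K[m],z[m]]
    if len(q)>30: print('  glass',len(q),np.percentile(q,[2,50,98],axis=0).tolist(),'x = a*y+b*z+c',np.linalg.lstsq(np.c_[q[:,1],q[:,2]-.25,np.ones(len(q))],q[:,0],rcond=None)[0])
    m=ok&(abs(K[...,0])<.05)&(abs(K[...,1])<.08)&(z>.29)&(z<.33)&(mx<70); q=np.c_[K[m],z[m]]
    if len(q)>30: print('  rail',len(q),np.percentile(q,[2,50,98],axis=0).tolist())
    if n=='scene': ims=cv2.resize(c['img'][150:340,330:480],(395,500),interpolation=cv2.INTER_CUBIC)
    if n=='side': im2=cv2.resize(c['img'][180:380,250:410],(400,500),interpolation=cv2.INTER_CUBIC)
cv2.imwrite('pics/over.png',np.hstack([ims,im2])[:,:,::-1])
```

```text
t 16.7 loc [-144.2 -335.1  299.1] tips [-144.2 -335.1  282.1] zt [ 0.001  0.002 -1.   ] yt [ 0.98  -0.197  0.   ] F [ 0.3  0.6 -1.9] w 0.021663224336220088 39.995259046554565 q [-0.38  0.22  1.45  0.    1.48 -0.19]
rot [ 0.    -0.001  0.001] shift/row after [-0.     0.003 -0.009] now [-0.     0.003 -0.009]
scene
  hoop top 73 -0.01554738157752939 [-0.0421  0.0411] slope,x0 [ 0.0207 -0.0157]
  hoop top 95 0.01451469037890556 [-0.0433  0.0419] slope,x0 [0.0016 0.0142]
  glass 1721 [[-0.003931809995997861, -0.06567303686293889, 0.20728073929984636], [-0.000662983655742418, -0.00801663724486531, 0.24211463623618007], [0.002388680087825781, 0.0611454857611586, 0.2782712330423711]] x = a*y+b*z+c [-0.0042 -0.0232 -0.0009]
  rail 337 [[-0.01874807079179172, -0.05347775356698404, 0.29268998316953404], [-0.015086061443513057, -0.020397537173715483, 0.3023219717983762], [0.006093963786530041, 0.04657789092255244, 0.3226297806640581]]
side
  hoop top 63 -0.013125270297394551 [-0.0438  0.043 ] slope,x0 [-0.0107 -0.013 ]
  hoop top 87 0.01544659172742558 [-0.0431  0.0439] slope,x0 [0.0084 0.0151]

[... 395 characters left out ...]
865], [0.0051836276510492316, 0.048972915667088786, 0.32334838415757566]]
wrist
  hoop top 62 -0.014649688881585344 [0.0281 0.0458] slope,x0 [ 0.078  -0.0173]
  hoop top 67 0.014353787976657114 [0.0283 0.0458] slope,x0 [0.0082 0.0144]
  glass 72 [[-0.021733821867676924, 0.009116859136498416, 0.217842000813805], [0.00022070337430463063, 0.06540281569930384, 0.28083801983961554], [0.009888103065099818, 0.06649778588469737, 0.2848245374483036]] x = a*y+b*z+c [ 0.0967 -0.0255 -0.006 ]
  rail 9047 [[-0.016961910386231873, -0.032364530586135705, 0.2999473314510622], [-0.006144367915081054, 0.01387739205070375, 0.30208093465576225], [0.004970773171532616, 0.054815716458877596, 0.32094188241424043]]
```

View pics/over.png

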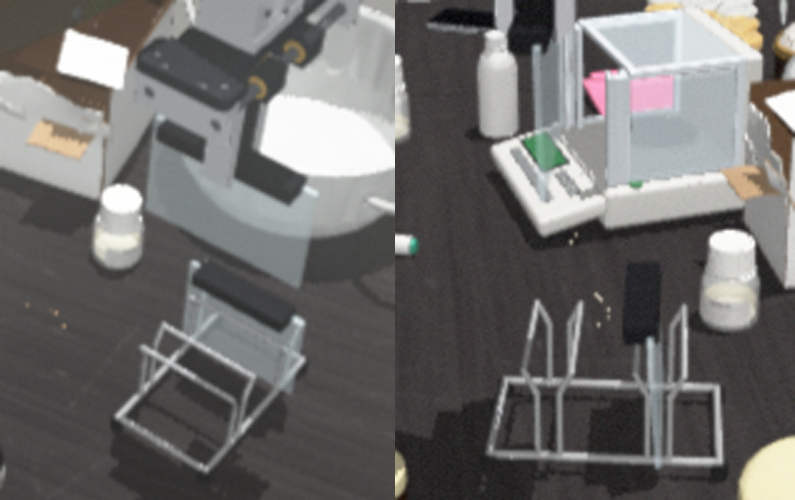

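The glass is parallel to and centred over the empty bay within about 1 mm, and the side glass is untouched. I lower it to just above the hoops, then into the flare.

>>> step_arm([
  {"dx": 0.02, "dy": -0.005, "dz": 0.2, "rx": 0, "ry": 0, "rz": 0, "claw": 1},
  {"dx": 0, "dy": 0, "dz": 0.3, "rx": 0, "ry": 0, "rz": 0, "claw": 1},
  {"dx": 0, "dy": 0, "dz": 0.3, "rx": 0, "ry": 0, "rz": 0, "claw": 1},
  {"dx": 0, "dy": 0, "dz": 0.3, "rx": 0, "ry": 0, "rz": 0, "claw": 1},
  {"dx": 0, "dy": 0, "dz": 0.15, "rx": 0, "ry": 0, "rz": 0, "claw": 1},
  {"dx": 0, "dy": 0, "dz": 0, "rx": 0, "ry": 0, "rz": 0, "claw": 1},
])

```text
time_s: 17.45
ee_pos: [0.5076, -0.1625, 0.1726]
eef_rot: [-3.139, -0.002, 1.371]
force: [1.0, 0.7, -1.9]
grip_width: 0.0215
grip_force: 40.0
```

```bash
cat > chk.py <<'E'
from h import *
np.set_printoptions(precision=4,suppress=True)
st(); zt=telemetry.get_obs()['ee_pos'][2]
a=np.radians(-11.5); A=np.array([[np.cos(a),np.sin(a)],[-np.sin(a),np.cos(a)]]); B0=np.array([.5144,-.1663])
for n in ('scene','side'):
    c=shot(n); P,ok=cloud(c); K=(P[...,:2]-B0)@A.T; mx=c['img'].max(2); z=P[...,2]
    m=ok&(abs(K[...,0])<.02)&(abs(K[...,1])<.08)&(z>max(zt-.085,.085))&(z<zt-.02)&(mx>60); q=np.c_[K[m],z[m]]
    if len(q)>30: print(n,'glass',len(q),np.percentile(q,[2,50,98],axis=0).tolist(),'x=a*y+b*z+c',np.linalg.lstsq(np.c_[q[:,1],q[:,2]-.1,np.ones(len(q))],q[:,0],rcond=None)[0])
    m=ok&(abs(K[...,0])<.03)&(abs(K[...,1])<.055)&(z>.068)&(z<.08)&(mx>130); q=K[m]
    for s in (q[q[:,0]<-.008],q[q[:,0]>.008]):
        if len(s)>8: print('  hoop',len(s),np.median(s[:,0]))
E
python3 chk.py
```

```text
t 17.45 loc [-144.4 -332.5  172.6] tips [-144.4 -332.5  155.6] zt [-0.002  0.003 -1.   ] yt [ 0.98  -0.199 -0.003] F [ 1.   0.7 -1.9] w 0.021467765411345555 39.99504625797272 q [-0.38  0.31  1.63  0.    1.21 -0.18]
scene glass 1145 [[-0.0050698941504530685, -0.06335963889894673, 0.08910694321669585], [-0.0019762838783252776, -0.006824441474847966, 0.11715675881867248], [0.00120390045244429, 0.06317177957753443, 0.1476138940946911]] x=a*y+b*z+c [-0.0032 -0.0159 -0.0017]
  hoop 23 -0.015650322520072757
side glass 371 [[-0.000753734830959237, -0.06357117247053459, 0.08869302288047963], [0.0026087174241507696, -0.029518031065622445, 0.11812577627386066], [0.0033997879597936227, 0.06197491803312585, 0.15083780880012357]] x=a*y+b*z+c [ 0.0121 -0.0159  0.0028]
  hoop 14 -0.012649421936479416
  hoop 37 0.015137663426346464
```

>>> step_arm([
  {"dx": 0, "dy": 0, "dz": 0.1, "rx": 0, "ry": 0, "rz": 0, "claw": 1},
  {"dx": 0, "dy": 0, "dz": 0.1, "rx": 0, "ry": 0, "rz": 0, "claw": 1},
  {"dx": 0, "dy": 0, "dz": 0.1, "rx": 0, "ry": 0, "rz": 0, "claw": 1},
  {"dx": 0, "dy": 0, "dz": 0.1, "rx": 0, "ry": 0, "rz": 0, "claw": 1},
  {"dx": 0, "dy": 0, "dz": 0, "rx": 0, "ry": 0, "rz": 0, "claw": 1},
])

```text
time_s: 18.05
ee_pos: [0.5079, -0.1626, 0.1329]
eef_rot: [-3.14, -0.002, 1.37]
force: [0.7, -0.8, -1.4]
grip_width: 0.022
grip_force: 40.0
```

>>> step_arm([
  {"dx": 0, "dy": 0, "dz": 0.06, "rx": 0, "ry": 0, "rz": 0, "claw": 1},
  {"dx": 0, "dy": 0, "dz": 0.06, "rx": 0, "ry": 0, "rz": 0, "claw": 1},
  {"dx": 0, "dy": 0, "dz": 0.06, "rx": 0, "ry": 0, "rz": 0, "claw": 1},
  {"dx": 0, "dy": 0, "dz": 0, "rx": 0, "ry": 0, "rz": 0, "claw": 1},
])

```text
time_s: 18.45
ee_pos: [0.5082, -0.1627, 0.1157]
eef_rot: [-3.142, -0.002, 1.37]
force: [-0.3, 0.7, -1.5]
grip_width: 0.0216
grip_force: 40.0
```

```bash
python3 chk.py
```

```text
t 18.45 loc [-143.8 -332.8  115.7] tips [-143.8 -332.7   98.7] zt [ 0.     0.002 -1.   ] yt [ 0.98 -0.2  -0.  ] F [-0.3  0.7 -1.5] w 0.021619862146376876 39.99520719051361 q [-0.38  0.38  1.68  0.    1.08 -0.18]
scene glass 85 [[-0.004992754796243717, -0.06350815505657992, 0.08511283321365976], [-0.0018275146192934955, -0.02326002314508724, 0.08713819084166109], [0.0005397873761746432, 0.06423900388988002, 0.09363286670971516]] x=a*y+b*z+c [-0.0077 -0.1194 -0.0035]
  hoop 50 -0.014997482903642341
side glass 40 [[-0.0010736766228185324, -0.06350799244652898, 0.085782347283019], [0.0023246363376923495, -0.050217111862400604, 0.09073518477050686], [0.00269075468586615, 0.0035421511999377303, 0.09538977787477967]] x=a*y+b*z+c [0.0324 0.0214 0.0032]
  hoop 11 -0.011165084265370533
  hoop 56 0.015385120731652237
```

>>> step_arm([
  {"dx": 0, "dy": 0, "dz": 0.03, "rx": 0, "ry": 0, "rz": 0, "claw": 1},
  {"dx": 0, "dy": 0, "dz": 0.03, "rx": 0, "ry": 0, "rz": 0, "claw": 1},
  {"dx": 0, "dy": 0, "dz": 0, "rx": 0, "ry": 0, "rz": 0, "claw": 1},
])

```text
time_s: 18.85
ee_pos: [0.5083, -0.1627, 0.1102]
eef_rot: [3.141, -0.002, 1.37]
force: [-0.2, 0.9, -1.9]
grip_width: 0.0218
grip_force: 40.0
```

>>> step_arm([
  {"dx": 0, "dy": 0, "dz": 0.015, "rx": 0, "ry": 0, "rz": 0, "claw": 1},
  {"dx": 0, "dy": 0, "dz": 0.015, "rx": 0, "ry": 0, "rz": 0, "claw": 1},
  {"dx": 0, "dy": 0, "dz": 0, "rx": 0, "ry": 0, "rz": 0, "claw": 1},
])

```text
time_s: 19.15
ee_pos: [0.5088, -0.1632, 0.1083]
eef_rot: [3.139, -0.001, 1.37]
force: [-2.1, -1.9, 6.0]
grip_width: 0.0219
grip_force: 40.0
```

The wires take the load: Fz is +6 N at a height that matches a glass standing on the base wires. I ease the pressure and open partway, because fully open fingers would reach the side glass.

>>> step_arm([
  {"dx": 0, "dy": 0, "dz": -0.005, "rx": 0, "ry": 0, "rz": 0, "claw": 1},
  {"dx": 0, "dy": 0, "dz": 0, "rx": 0, "ry": 0, "rz": 0, "claw": 1},
], grip_force=8)

```text
time_s: 19.35
ee_pos: [0.5087, -0.1629, 0.1084]
eef_rot: [3.14, -0.001, 1.37]
force: [-0.3, -0.5, 1.0]
grip_width: 0.022
grip_force: 8.0
```

>>> step_arm([
  {"dx": 0, "dy": 0, "dz": 0, "rx": 0, "ry": 0, "rz": 0, "claw": 0.7},
  {"dx": 0, "dy": 0, "dz": 0, "rx": 0, "ry": 0, "rz": 0, "claw": 0.5},
  {"dx": 0, "dy": 0, "dz": 0, "rx": 0, "ry": 0, "rz": 0, "claw": 0.5},
  {"dx": 0, "dy": 0, "dz": 0, "rx": 0, "ry": 0, "rz": 0, "claw": 0.5},
])

```text
time_s: 19.75
ee_pos: [0.5085, -0.1627, 0.108]
eef_rot: [3.141, -0.002, 1.37]
force: [0.5, -0.1, -0.1]
grip_width: 0.0461
grip_force: 0.0
```

Run:
```python
from h import *
st(); c=shot('scene'); a=cv2.resize(c['img'][200:350,340:470],(400,460),interpolation=cv2.INTER_CUBIC)
d=shot('side'); b=cv2.resize(d['img'][220:400,260:415],(400,460),interpolation=cv2.INTER_CUBIC)
cv2.imwrite('pics/rel.png',np.hstack([a,b])[:,:,::-1])
```

```text
t 19.75 loc [-143.5 -332.8  108. ] tips [-143.5 -332.8   91. ] zt [ 0.001  0.001 -1.   ] yt [ 0.98  -0.2    0.001] F [ 0.5 -0.1 -0.1] w 0.04610315564081429 0.0 q [-0.38  0.39  1.69  0.    1.07 -0.18]
```

View pics/rel.png

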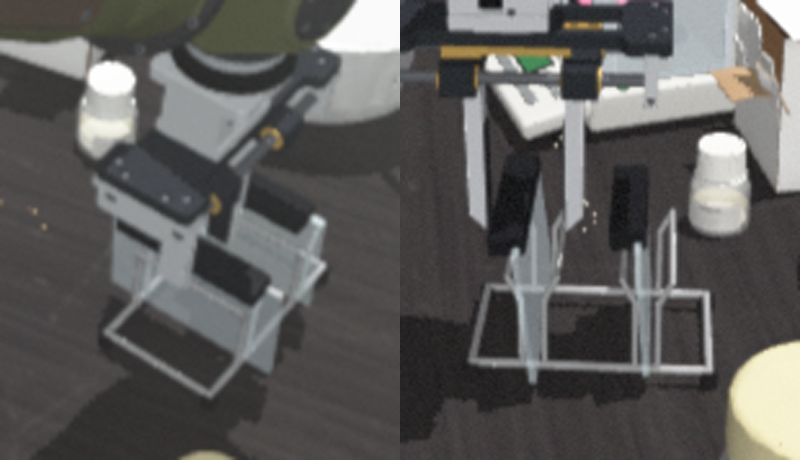

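The glass stands in the empty bay, leaning slightly, and both fingers are clear of its rail. I withdraw straight up.

>>> step_arm([
  {"dx": 0, "dy": 0, "dz": -0.1, "rx": 0, "ry": 0, "rz": 0, "claw": 0.5},
  {"dx": 0, "dy": 0, "dz": -0.1, "rx": 0, "ry": 0, "rz": 0, "claw": 0.5},
  {"dx": 0, "dy": 0, "dz": -0.1, "rx": 0, "ry": 0, "rz": 0, "claw": 0.5},
  {"dx": 0, "dy": 0, "dz": -0.2, "rx": 0, "ry": 0, "rz": 0, "claw": 0.5},
  {"dx": 0, "dy": 0, "dz": -0.3, "rx": 0, "ry": 0, "rz": 0, "claw": 0.5},
  {"dx": 0, "dy": 0, "dz": -0.4, "rx": 0, "ry": 0, "rz": 0, "claw": 0.5},
  {"dx": 0, "dy": 0, "dz": -0.3, "rx": 0, "ry": 0, "rz": 0, "claw": 0.5},
  {"dx": 0, "dy": 0, "dz": 0, "rx": 0, "ry": 0, "rz": 0, "claw": 0.5},
  {"dx": 0, "dy": 0, "dz": 0, "rx": 0, "ry": 0, "rz": 0, "claw": 0.5},
])

```text
time_s: 20.75
ee_pos: [0.5083, -0.163, 0.2588]
eef_rot: [3.139, -0.001, 1.37]
force: [0.4, 0.4, -1.4]
grip_width: 0.0468
grip_force: 0.0
```

Run:
```python
from h import *
st(); d=shot('side'); b=d['img'][160:400,220:420]
cv2.imwrite('pics/end.png',cv2.resize(b,(500,600),interpolation=cv2.INTER_CUBIC)[:,:,::-1])
```

```text
t 20.75 loc [-143.7 -333.1  258.8] tips [-143.7 -333.1  241.8] zt [ 0.003  0.001 -1.   ] yt [ 0.98  -0.2    0.002] F [ 0.4  0.4 -1.4] w 0.046780261329549065 0.0 q [-0.38  0.24  1.52  0.    1.39 -0.18]
```

View pics/end.png

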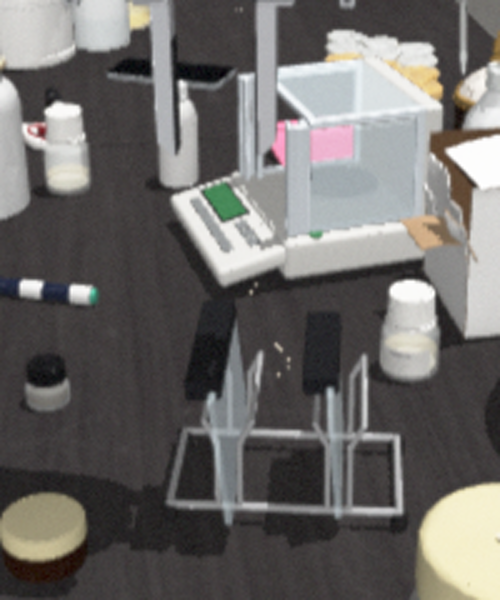

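The final view shows both glasses standing in the rack, and the vial, pot and jar where they were. The gripper is clear.

```bash
python3 -c "
from station import hand_in; print(hand_in())"
```

```text
the job is handed in; nothing more can be done
None
```

The front glass was hooked up by its rail, drawn out of its slots and now stands upright in the rack's empty bay, leaning slightly. The other things look undisturbed, and I handed the job in at about 21 s of the 54 s; no verdict came back.

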